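# Cull the short and the bent luggage-rack stay from the batch

### The arm

A 6-joint arm with a two-finger parallel gripper is mounted at the origin on the work surface. World frame = base frame: x ahead of the robot, y to its left, z up, the work surface at z = 0. Lengths are in mm, angles in degrees, forces in N, time in s.
With the tool pointing down it reaches from about 325 to 750 mm from the base axis. Payload 7.6 kg.
Tool frame: the origin (TCP) lies midway between the tips of the shut fingers; the grasp point (between the pads) lies 19 mm behind it; z points along the fingers, y is the line along which they close (so a half turn about z gives the same grasp; the last joint's range is limited). The gripper opens to 85 mm and grips with 20 to 120 N. Pads are 22 mm wide; open, the fingers measure 114 mm over their backs; the gripper's body (76 mm by 85 mm) begins 54 mm behind the grasp point. The pads swing forward as they close: fully open they stand 13 mm farther back than shut.
Start: joints at [-79.544, 2.991, 80.254, -0, 96.75, -4.028], TCP at [131.335, -508.328, 231.323] pointing down, gripper open.
Joint ranges: [-166.34, 166.34], [-52.06, 124.39], [6.96, 135.62], [-60.46, 240.46], [14.63, 156.25], [-167.68, 167.68]. Speed limits (degrees/s): [147.25, 147.25, 172.46, 180, 180, 180].

### API

Orientations are given as a 3x3 rotation matrix whose columns are the frame's x, y, z axes.
In Python, from cell import env gives the robot as it stands.
- The arm moves only by the tool carry_out, never from a script. Its argument "moves" is a list of rows, each a list of 7 numbers: the closure, from 0 (fully open) to 1 (shut), then the shift along the tool's x, y, z in cm, then the turn, a rotation vector about the tool's x, y, z in degrees. In form: [[fingers, tx, ty, tz, rx, ry, rz], ...]. A call has 1 to 20 rows; each row is the pose to reach, as a shift and turn from the pose commanded when the call began, along the tool's axes at that moment; what a row does not reach only later rows make up. A row lasts 1/12 s, in which the tool goes at most 41.7 mm and 7.16 degrees, less where a joint would pass 70% of its speed; a pose out of reach is approached as far as the arm can. A call with a gripper value outside its range is refused whole. The fingers move at their own pace and stop on an object; "newtons" is the grip in N (left out, the last holds). Time passes only in rows, so rows that repeat a pose let the fingers close. It gives the time, the measured TCP pose, the force, the opening and the grip force at its end, in the units of the state.
- env.get_state(): the state, without advancing time (a new reading comes with each control period).
- env.read_camera(name): name is "side" or "top"; returns the picture (480x640x3 uint8, red, green, blue); there is no depth.
- env.calibration(name): a dict with "fov_y" (degrees; the focal length in pixels is half the picture's height over the tangent of half this angle, whatever the lens; pixels are square), "cx", "cy" (the principal point, pixels), "eye" and "orientation" of the camera in the world. Camera axes: x right, y down, z forward; pixel columns grow to the right and rows downward; lengths in mm; the calibration is good to about 2 mm. A picture is of the moment at which its call begins. calibration takes no time and is no camera call.
- env.close_job(): hands the job in; it is judged then, once.
The state is a dict: "time_s": time; "q": joint angles; "dq": joint speeds; "tau": joint torques, N m; "tcp_pos": TCP position; "ee_rot": TCP orientation; "force": force on the tool from outside, world axes, zero at the start; "ft_torque": the same for the moment, N m; "finger_gap": finger opening in mm; "grasp_force": force on a finger pad.
Only numpy, scipy, OpenCV 4.12 (cv2) and the standard library are available. Lean on these libraries where they do the work, as an engineer would, in place of code of your own. Each camera call takes 0.05 s, during which the arm holds its last target. There are 200 camera calls.

### The job

Five aluminium luggage-rack stays lie side by side in the lanes of the grooved board, ends against the stop, for checking. Two are scrap, the one that is too short and the one whose end is bent up: put both in the blue-green scrap bin, and leave the three good straight ones lying in their lanes as they are. Press no more than lightly on the stays where you have to push or slide one, and do not disturb the other things on the bench.

Things in the scene. Friction and masses are not known exactly. Their poses are not given: they have to be found in the camera images.
- board: fixed dark wooden board, smooth, 134 x 174 mm, with five lanes along its x (centres at y = -52, -26, 0, 26, 52 mm), floors 30 mm above the table. Origin under its centre. Lanes 23 mm wide; ribs between them 3 mm wide, 5 mm high over the lane floor; pale side rails 8 mm, pale stop across the far end (+x) 18 mm high. Front face of the stop at x = +55 mm
- board_front (a point): middle of the open front edge of the board, at lane floor height (30 mm above the table, x = -67 mm on the board); axes as the board's: -x points out of the lanes towards the robot's side
- short: the short stay: flat aluminium strip, 20 mm wide, 8 mm thick, but only 95 mm long (25 mm too short at the near end), in a lane. Origin on its underside, middle of the far end (at the stop); it extends along its own -x, y across, z up. Its neighbours are so close (6 mm) that no finger fits beside it in the lane
- short_mid (a point): middle of the short stay, halfway along and through its thickness
- bent: the bent stay: aluminium strip 20 mm wide and 8 mm thick, flat for only its first 72 mm; from there its near end, about 50 mm long, is kinked up at 34 degrees (its tip some 35 mm above the lane floor), in a lane. Origin on its underside, middle of the far end (at the stop); it extends along its own -x, y across, z up
- bent_mid (a point): on the bent stay, 60 mm from its far end, 6 mm above its underside
- bent_end (a point): middle of the kinked-up end of the bent stay, 34 mm along the kink and 22 mm above the lane floor: a place to pinch it across its 20 mm width, above the neighbours (whose tops are 8 mm above the lane floor)
- straight_a: a good, straight stay: flat aluminium strip 120 x 20 x 8 mm with rounded, drilled ends, in a lane. Origin on its underside, middle of the far end (at the stop); it extends along its own -x, y across, z up. To be left in its lane
- straight_b: a good, straight stay: flat aluminium strip 120 x 20 x 8 mm with rounded, drilled ends, in a lane. Origin on its underside, middle of the far end (at the stop); it extends along its own -x, y across, z up. To be left in its lane
- straight_c: a good, straight stay: flat aluminium strip 120 x 20 x 8 mm with rounded, drilled ends, in a lane. Origin on its underside, middle of the far end (at the stop); it extends along its own -x, y across, z up. To be left in its lane
- bin: fixed open plastic scrap bin, blue-green, 210 (x) x 140 (y) x 65 mm high outside, walls and floor 4 mm; origin under its centre
- bottle: bystander: brown glass bottle 60 mm across and 190 mm tall, origin under its centre
- hub: bystander: steel wheel hub standing upright, 48 mm across, 68 mm tall, origin under its centre
- grease: bystander: grey tin 68 mm across, 65 mm tall, origin under its centre
- cassette: bystander: cassette of dark sprockets lying flat, 90 mm across, 30 mm tall, origin under its centre
- driver: bystander: screwdriver 190 mm long lying along its x
- spanner: bystander: spanner 170 mm long lying along its x
- lockring: bystander: steel ring 44 mm across, 12 mm tall, origin under its centre
Mind the look-alikes: they are no part of the job. What is shaped like the short but black, pink or purple is not meant.

How it is judged (in metres and radians):
At the end, for the whole second after the job is handed in: The short and the bent stay lie at rest in the scrap bin (their middles inside its walls and lower than about 48 mm above the table for the short one, 52 mm for the bent one); each of the three straight stays is within 12 mm of where it lay at the start (x of short_mid in the frame of bin between -0.098 and 0.098 m and y of short_mid in the frame of bin between -0.063 and 0.063 m and z of short_mid in the frame of bin below 0.048 m and x of bent_mid in the frame of bin between -0.098 and 0.098 m and y of bent_mid in the frame of bin between -0.063 and 0.063 m and z of bent_mid in the frame of bin below 0.052 m and linear speed of each of short, bent below 0.03 m/s and distance of each of straight_a, straight_b, straight_c from where it was at the start of the episode below 0.012 m); the robot touches nothing.
It fails at once if a stay is pressed onto the board with more than 50 N (contact force between any of straight_a, short, straight_b, bent, straight_c and board above 50 N).
It fails at once if a straight stay is lifted or pulled out of its place (moved by more than 25 mm) (distance of any of straight_a, straight_b, straight_c from where it was at the start of the episode above 0.025 m).
It fails at once if something else on the bench is moved by more than 30 mm or knocked over (distance of any of bottle, hub, grease, cassette, driver, spanner, lockring from where it was at the start of the episode above 0.03 m or angle between any of bottle, hub, grease's own z axis and vertical above 0.5 rad).
It also fails if it takes over 64 s, if anything falls off the work surface, if the arm or the gripper's body presses on something with over 40 N, if the wrist force passes 120 N, or if a joint passes its speed limit or range.

## Working session

There is one attempt and no reset: what is moved stays moved. The work goes in short steps, Python scripts to look and compute and a tool call to move; the robot and the scene stay as the last step left them, time stands still between calls to the robot, and variables do not carry over. Pictures are saved under pics/ and viewed, at most 10 in all, crops included, and the job is handed in when it is done.

Besides the shell and the picture viewer there is one more tool, called as name(argument=value, ...), one argument or row to a line, values as JSON. carry_out: Moves the arm, as the interface text tells. Its arguments: {"type":"object","properties":{"moves":{"type":"array"},"newtons":{"type":"number"}},"required":["moves"]}

```bash
mkdir -p pics; cat > h.py <<'E'
import numpy as np, cv2
from cell import env
def cam(n):
    c=env.calibration(n); f=240/np.tan(np.radians(c['fov_y'])/2)
    return c,f,np.array(c['eye'],float),np.array(c['orientation'],float)
def ray(n,u,v):
    c,f,e,R=cam(n); return e,R@np.array([(u-c['cx'])/f,(v-c['cy'])/f,1.])
def onz(n,u,v,z):
    e,d=ray(n,u,v); return e+d*(z-e[2])/d[2]
def proj(n,p):
    c,f,e,R=cam(n); q=R.T@(np.array(p,float)-e); return q[:2]/q[2]*f+[c['cx'],c['cy']]
def tri(u1,u2,a='top',b='side'):
    e1,d1=ray(a,*u1); e2,d2=ray(b,*u2)
    t=np.linalg.lstsq(np.c_[d1,-d2],e2-e1,rcond=None)[0]
    p,q=e1+d1*t[0],e2+d2*t[1]; return (p+q)/2,np.linalg.norm(p-q)
def snap(n,f):
    im=env.read_camera(n); cv2.imwrite('pics/'+f,im[:,:,::-1]); return im
E
python3 - <<'E'
from h import *
np.set_printoptions(precision=3,suppress=True)
for n in('top','side'):
    snap(n,n+'0.png'); print(env.calibration(n))
s=env.get_state(); print(s['ee_rot'],s['tcp_pos'],s['finger_gap'],s['time_s'])
E
```

```text
{'fov_y': 48.35836063272376, 'cx': 321.7311996579047, 'cy': 237.11438541592418, 'eye': array([ 334.375,   14.442, 1513.985]), 'orientation': array([[ 0.008, -0.99 ,  0.14 ],
       [-1.   , -0.008, -0.002],
       [ 0.003, -0.14 , -0.99 ]])}
{'fov_y': 53.74722953341151, 'cx': 310.1517563149503, 'cy': 243.55617823073865, 'eye': array([ 181.917, 1044.453,  651.097]), 'orientation': array([[-0.944, -0.167,  0.284],
       [-0.329,  0.439, -0.836],
       [ 0.015, -0.883, -0.469]])}
[[ 0.968  0.251  0.   ]
 [ 0.251 -0.968  0.002]
 [ 0.001 -0.002 -1.   ]] [ 131.526 -507.85   230.366] 85.26833023496008 0.1
```

View pics/top0.png

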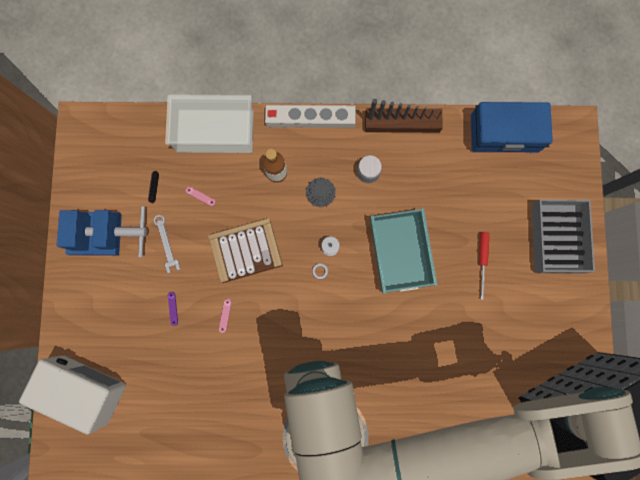

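View pics/side0.png

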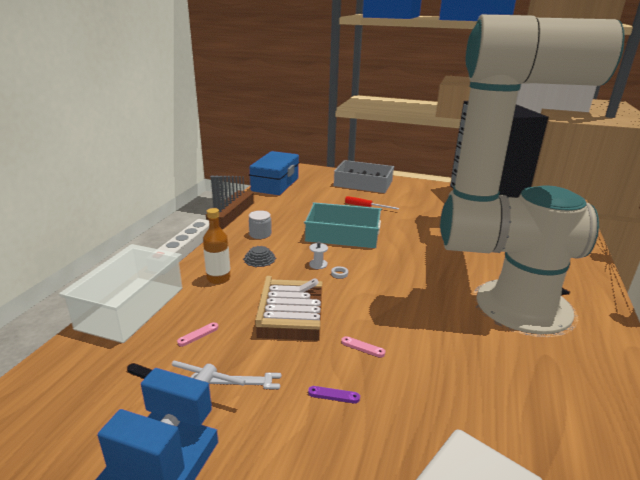

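The top view shows the board at about (246,250), the bin at (402,250), and the hub (330,245) and ring (320,271) between them. In the side view the bent stay is in the lane nearest the bin (310,285). I'll zoom in on both.

```bash
python3 - <<'E'
from h import *
a=cv2.imread('pics/top0.png')[210:290,200:290]; b=cv2.imread('pics/side0.png')[270:345,250:330]
a=cv2.resize(a,(450,400),interpolation=cv2.INTER_CUBIC)
b=cv2.resize(b,(640,600),interpolation=cv2.INTER_CUBIC)[:, :]
b=cv2.resize(b,(350,328)) if 0 else b
c=np.zeros((600,800,3),np.uint8); 
a2=cv2.resize(a,(400,356)); b2=cv2.resize(b,(400,375)); c[:356,:400]=a2; c[:375,400:]=b2
cv2.imwrite('pics/zoom.png',c[:375])
# bin, board outlines
im=cv2.imread('pics/top0.png'); hsv=cv2.cvtColor(im,cv2.COLOR_BGR2HSV)
m=cv2.inRange(hsv,(80,60,50),(100,255,255)); m[:, :350]=0; m[320:]=0; m[:, 450:]=0;m[:190]=0
cs=max(cv2.findContours(m,0,2)[0],key=cv2.contourArea)
r=cv2.minAreaRect(cs); print('bin',r)
P=np.array([onz('top',*p,65)[:2] for p in cv2.boxPoints(r)]);print(P.round(1),P.mean(0))
m=cv2.inRange(hsv,(0,0,150),(180,60,255)); sub=np.zeros_like(m); sub[215:285,210:285]=m[215:285,210:285]
for k in cv2.findContours(sub,0,2)[0]:
    if cv2.contourArea(k)>30:
        r=cv2.minAreaRect(k); print(np.round(r[0],1),np.round(r[1],1),round(r[2],1), [onz('top',*p,38)[:2].round(0).tolist() for p in cv2.boxPoints(r)])
E
```

```text
bin ((402.8869323730469, 250.09889221191406), (77.48249053955078, 54.58487319946289), 80.83765411376953)
[[ 598.2 -119.7]
 [ 623.8 -268.6]
 [ 413.4 -298. ]
 [ 388.9 -152. ]] [ 506.08506395 -209.56202749]
[227.3 256.7] [42.7  7.4] 75.4 [[541.0, 300.0], [546.0, 281.0], [431.0, 247.0], [426.0, 267.0]]
[236.4 254.4] [42.7  7.5] 74.9 [[547.0, 276.0], [553.0, 256.0], [438.0, 222.0], [433.0, 241.0]]
[245.4 251.6] [42.7  7.3] 75.1 [[555.0, 250.0], [561.0, 231.0], [446.0, 197.0], [440.0, 217.0]]
[253.4 244.9] [33.5  7.4] 75.3 [[562.0, 225.0], [568.0, 205.0], [477.0, 179.0], [472.0, 199.0]]
[263. 245.] [39.3  7.3] 76.0 [[570.0, 200.0], [576.0, 180.0], [469.0, 151.0], [464.0, 171.0]]
```

View pics/zoom.png

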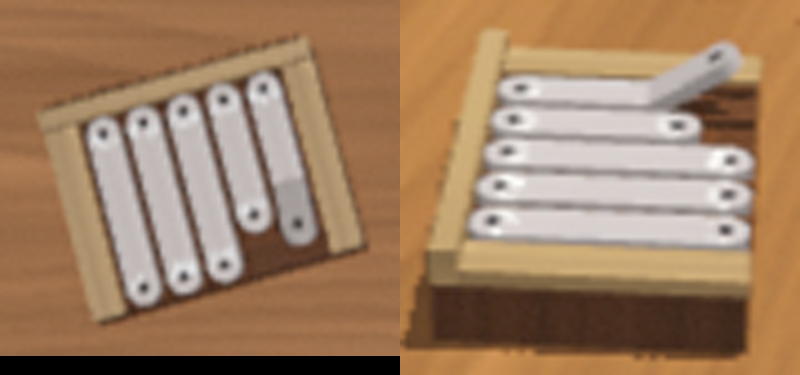

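The short stay is in the second lane from the bin, with its near hole at about (257,258) in the top view. The bent stay is in the lane nearest the bin, with its tip hole at about (267,260). Next I triangulate the holes.

```bash
cat >> h.py <<'E'
np.set_printoptions(precision=2,suppress=True)
YAW=16.0
def goto(p,yaw,tilt=0):
    """shift (cm) & rotvec (deg) from the measured pose to TCP p, tool down with x axis at yaw; tilt about tool y"""
    from scipy.spatial.transform import Rotation as Ro
    s=env.get_state(); R=np.array(s['ee_rot']); t=R.T@(np.array(p)-s['tcp_pos'])/10
    y=np.radians(yaw); T=np.array([[np.cos(y),np.sin(y),0],[np.sin(y),-np.cos(y),0],[0,0,-1]])
    T=T@Ro.from_rotvec([0,tilt,0],degrees=True).as_matrix()
    print('shift',t,'turn',Ro.from_matrix(R.T@T).as_rotvec(degrees=True))
E
python3 - <<'E'
from h import *
H={'short near':((253,214),(677,125)),'short far':((223,99),(513,119)),'bent tip':((297,223),(715,57)),'bent far':((263,88),(521,88)),
'A near':((144,288),(727,231)),'A far':((103,134),(492,221)),'C near':((224,265),(731,160)),'C far':((183,104),(507,151))}
for k,(a,b) in H.items():
    t=((a[0]+.5)*90/400-.5+200,(a[1]+.5)*80/356-.5+210); s=((b[0]-400+.5)/5-.5+250,(b[1]+.5)/5-.5+270)
    p,e=tri(t,s); print(k,p,'err',e)
a=np.array([[541,300],[426,267]]);
im=cv2.imread('pics/top0.png'); hsv=cv2.cvtColor(im,cv2.COLOR_BGR2HSV)
m=cv2.inRange(hsv,(0,0,150),(180,60,255)); sub=np.zeros_like(m); sub[215:285,210:285]=m[215:285,210:285]
for k in cv2.findContours(sub,0,2)[0]:
    if cv2.contourArea(k)>30:
        W=np.array([onz('top',*p,38)[:2] for p in cv2.boxPoints(cv2.minAreaRect(k))]); d=W[1]-W[2]; print('ctr',W.mean(0),'yaw',np.degrees(np.arctan2(d[1],d[0])),np.linalg.norm(d))
E
```

```text
short near [482.55 192.04  38.65] err 2.274678765822706
short far [555.09 212.75  37.89] err 1.9705423260210844
bent tip [474.92 162.32  59.51] err 2.657807231429432
bent far [562.03 187.72  37.96] err 2.4624684479945764
A near [435.91 258.73  37.4 ] err 2.516539271812771
A far [532.59 287.46  37.62] err 1.5212523638163833
C near [450.62 209.33  38.34] err 2.2950709834964806
C far [549.75 237.15  37.73] err 6.090721643501338
ctr [486.22 273.65] yaw 16.254987380685257 119.69945144562719
ctr [492.81 248.61] yaw 16.560804749185717 119.81016128798528
ctr [500.67 223.73] yaw 16.29203266359543 119.89598004569186
ctr [519.61 202.16] yaw 15.972562766957125 94.29318950584008
ctr [519.63 175.39] yaw 15.142977701325192 110.53663475887494
```

```bash
python3 - <<'E'
from h import *
goto((450,-150,200),16.2); goto((472,161.2,120),16.2)
E
```

```text
shift [ 39.8  -26.66   3.11] turn [-0.11 -0.04 -1.69]
shift [ 49.72 -56.22  11.17] turn [-0.11 -0.04 -1.69]
```

carry_out(
  moves=[
    [0.5,39.8,-26.7,3.1,-0.1,0,-1.7],
    [0.5,39.8,-26.7,3.1,-0.1,0,-1.7],
    [0.5,39.8,-26.7,3.1,-0.1,0,-1.7],
    [0.5,39.8,-26.7,3.1,-0.1,0,-1.7],
    [0.5,39.8,-26.7,3.1,-0.1,0,-1.7],
    [0.5,39.8,-26.7,3.1,-0.1,0,-1.7],
    [0.5,39.8,-26.7,3.1,-0.1,0,-1.7],
    [0.5,39.8,-26.7,3.1,-0.1,0,-1.7],
    [0.5,39.8,-26.7,3.1,-0.1,0,-1.7],
    [0.5,39.8,-26.7,3.1,-0.1,0,-1.7],
    [0.5,39.8,-26.7,3.1,-0.1,0,-1.7],
    [0.5,49.7,-56.2,11.2,-0.1,0,-1.7],
    [0.5,49.7,-56.2,11.2,-0.1,0,-1.7],
    [0.5,49.7,-56.2,11.2,-0.1,0,-1.7],
    [0.5,49.7,-56.2,11.2,-0.1,0,-1.7],
    [0.5,49.7,-56.2,11.2,-0.1,0,-1.7],
    [0.5,49.7,-56.2,11.2,-0.1,0,-1.7],
    [0.5,49.7,-56.2,11.2,-0.1,0,-1.7],
    [0.5,49.7,-56.2,11.2,-0.1,0,-1.7],
    [0.5,49.7,-56.2,11.2,-0.1,0,-1.7],
  ],
  newtons=40,
)

```text
time_s: 1.77
tcp_pos: [470.6, 164.9, 116.9]
ee_rot: [[0.959, 0.283, -0.003], [0.283, -0.959, -0.001], [-0.003, 0.0, -1.0]]
force: [-1.9, -0.3, 0.3]
finger_gap: 42.9
grasp_force: 0.0
```

```bash
python3 - <<'E'
from h import *
goto((472,161.2,120),16.2);goto((472,161.2,43),16.2); s=env.get_state(); print(s['finger_gap'],s['force'])
E
```

```text
shift [ 0.03  0.39 -0.31] turn [0.01 0.17 0.26]
shift [0.05 0.39 7.39] turn [0.01 0.17 0.26]
42.93694817366045 [-1.89 -0.34  0.3 ]
```

carry_out(
  moves=[
    [0.5,0,0,0,0,0,0],
    [0.5,0,0,0,0,0,0],
    [0.5,0,0,0,0,0,0],
  ],
)

```text
time_s: 2.02
tcp_pos: [472.2, 158.9, 119.6]
ee_rot: [[0.961, 0.277, 0.001], [0.277, -0.961, -0.002], [0.0, 0.002, -1.0]]
force: [-1.6, -0.2, 0.7]
finger_gap: 42.6
grasp_force: 0.0
```

```bash
python3 - <<'E'
from h import *
goto((472,161.2,43),16.2)
E
```

```text
shift [ 0.04 -0.24  7.66] turn [ 0.13 -0.02 -0.1 ]
```

carry_out(
  moves=[
    [0.5,0,0,2.5,0,0,0],
    [0.5,0,0,4.5,0,0,0],
    [0.5,0,0,6,0,0,0],
    [0.5,0,0,7,0,0,0],
    [0.5,0,0,7,0,0,0],
    [0.5,0,0,7,0,0,0],
    [0.5,0,0,7,0,0,0],
  ],
)

```text
time_s: 2.6
tcp_pos: [472.9, 159.7, 50.7]
ee_rot: [[0.961, 0.278, 0.003], [0.278, -0.961, -0.001], [0.002, 0.002, -1.0]]
force: [0.3, -0.9, 1.3]
finger_gap: 42.3
grasp_force: 0.0
```

```bash
python3 - <<'E'
from h import *
goto((472,161.2,43),16.2)
im=snap('side','s1.png'); cv2.imwrite('pics/s1c.png',cv2.resize(im[230:350,230:390,::-1],(800,600),interpolation=cv2.INTER_CUBIC))
E
```

```text
shift [-0.05 -0.17  0.77] turn [ 0.11 -0.12 -0.06]
```

View pics/s1c.png

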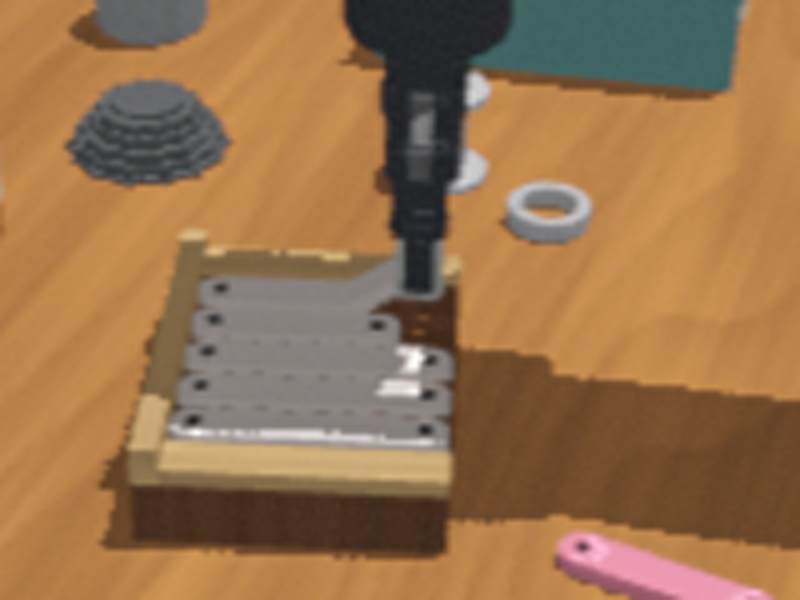

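The fingers straddle the raised end at about (420,265) in the crop, clear of the neighbouring stays. Now I lower a little, grip and lift.

carry_out(
  moves=[
    [0.5,0,-0.1,0.4,0,0,0],
    [0.5,0,-0.1,0.7,0,0,0],
    [0.5,0,-0.1,0.7,0,0,0],
    [1,0,-0.1,0.7,0,0,0],
    [1,0,-0.1,0.7,0,0,0],
    [1,0,-0.1,0.7,0,0,0],
    [1,0,-0.1,0.7,0,0,0],
    [1,0,-0.1,0.7,0,0,0],
    [1,0,-0.1,0.7,0,0,0],
  ],
  newtons=50,
)

```text
time_s: 3.4
tcp_pos: [471.8, 161.0, 42.4]
ee_rot: [[0.96, 0.279, 0.001], [0.279, -0.96, -0.002], [0.0, 0.002, -1.0]]
force: [-0.8, -0.3, 1.4]
finger_gap: 18.4
grasp_force: 48.8
```

carry_out(
  moves=[
    [1,0,0,-0.3,0,0,0],
    [1,0,0,-1,0,0,0],
    [1,0,0,-2,0,0,0],
    [1,0,0,-4,0,0,0],
    [1,0,0,-6,0,0,0],
    [1,0,0,-9,0,0,0],
    [1,0,0,-12,0,0,0],
    [1,0,0,-12,0,0,0],
    [1,0,0,-12,0,0,0],
    [1,0,0,-12,0,0,0],
  ],
)

```text
time_s: 4.23
tcp_pos: [471.5, 161.1, 162.4]
ee_rot: [[0.96, 0.279, 0.001], [0.279, -0.96, -0.002], [0.0, 0.002, -1.0]]
force: [-1.0, -1.1, -1.3]
finger_gap: 18.6
grasp_force: 48.8
```

```bash
python3 - <<'E'
from h import *
im=snap('side','s2.png'); cv2.imwrite('pics/s2c.png',cv2.resize(im[150:350,180:420,::-1],(720,600),interpolation=cv2.INTER_CUBIC))
goto((470,-200,162),16.2)
goto((455,-225,162),-10)
# bin yaw from box
P=np.array([[598.2,-119.7],[623.8,-268.6],[413.4,-298],[388.9,-152]]);d=P[0]-P[3];print(np.degrees(np.arctan2(d[1],d[0])))
E
```

```text
shift [-10.17  34.64   0.03] turn [ 0.1   0.09 -0.02]
shift [-12.31  36.62   0.04] turn [ 0.12  0.06 26.18]
8.772902347983011
```

View pics/s2c.png

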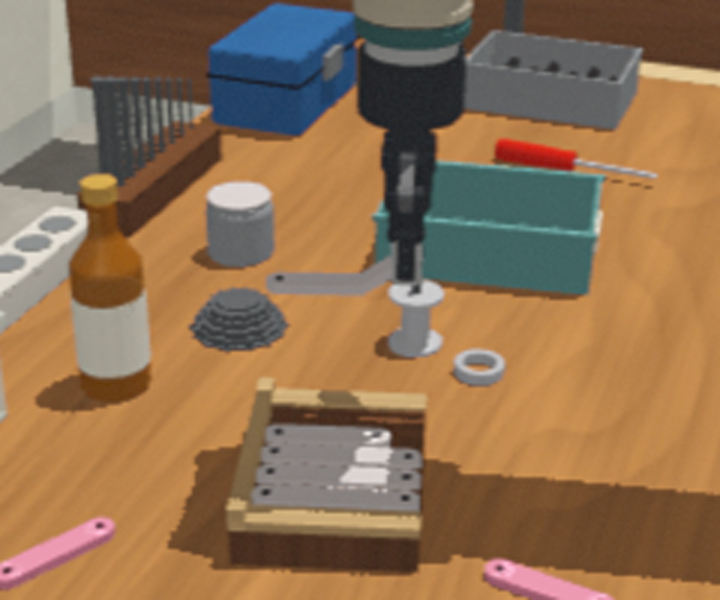

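The bent stay is held level, pointing forward, and the other four still lie in their lanes. Next I go over the bin.

```bash
python3 - <<'E'
from h import *
goto((464.5,-236,162),9);goto((464.5,-236,30),9)
E
```

```text
shift [-11.71  37.94   0.04] turn [0.11 0.08 7.18]
shift [-11.69  37.92  13.24] turn [0.11 0.08 7.18]
```

carry_out(
  moves=[
    [1,-1,3,0,0,0,0.7],
    [1,-2.2,7,0,0,0,1.4],
    [1,-3.3,11,0,0,0,2],
    [1,-4.5,15,0,0,0,3],
    [1,-5.8,19,0,0,0,4],
    [1,-7,23,0,0,0,5],
    [1,-8.3,27,0,0,0,6],
    [1,-9.5,31,0,0,0,7],
    [1,-10.7,34.5,0,0,0,7.2],
    [1,-11.4,37,0,0,0,7.2],
    [1,-11.7,37.9,0,0,0,7.2],
    [1,-11.7,37.9,0,0,0,7.2],
    [1,-11.7,37.9,0,0,0,7.2],
    [1,-11.7,37.9,0,0,0,7.2],
    [1,-11.7,37.9,3,0,0,7.2],
    [1,-11.7,37.9,6,0,0,7.2],
    [1,-11.7,37.9,8,0,0,7.2],
    [1,-11.7,37.9,8,0,0,7.2],
    [1,-11.7,37.9,8,0,0,7.2],
  ],
)

```text
time_s: 5.87
tcp_pos: [464.8, -234.2, 82.5]
ee_rot: [[0.987, 0.158, -0.001], [0.158, -0.987, -0.001], [-0.001, 0.0, -1.0]]
force: [0.2, -0.7, 0.2]
finger_gap: 18.2
grasp_force: 49.0
```

```bash
python3 - <<'E'
from h import *
goto((464.5,-236,30),9)
im=snap('side','s3.png'); cv2.imwrite('pics/s3c.png',cv2.resize(im[150:270,270:430,::-1],(640,480),interpolation=cv2.INTER_CUBIC))
E
```

```text
shift [-0.05  0.17  5.25] turn [0.02 0.08 0.08]
```

View pics/s3c.png

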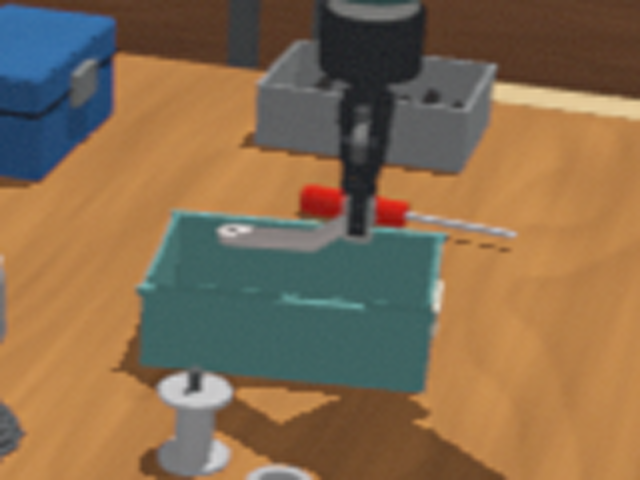

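The stay is inside the bin outline, with its far end at (235,235) in the crop. I lower it, release it and rise.

carry_out(
  moves=[
    [1,0,0,2,0,0,0],
    [1,0,0,4,0,0,0],
    [1,0,0,5.2,0,0,0],
    [1,0,0,5.2,0,0,0],
    [1,0,0,5.2,0,0,0],
    [0.6,0,0,5.2,0,0,0],
    [0.6,0,0,5.2,0,0,0],
    [0.6,0,0,5.2,0,0,0],
    [0.6,0,0,5.2,0,0,0],
    [0.6,0,0,2,0,0,0],
    [0.6,0,0,-2,0,0,0],
    [0.6,0,0,-6,0,0,0],
    [0.6,0,0,-6,0,0,0],
    [0.6,0,0,-6,0,0,0],
  ],
)

```text
time_s: 7.08
tcp_pos: [466.4, -236.3, 146.5]
ee_rot: [[0.988, 0.156, 0.006], [0.156, -0.988, -0.005], [0.006, 0.006, -1.0]]
force: [-1.0, -0.9, -0.8]
finger_gap: 34.2
grasp_force: 0.0
```

```bash
python3 - <<'E'
from h import *
O=np.array([505.5,225.1]);a=np.radians(16.2);u=np.array([np.cos(a),np.sin(a)]);v=np.array([-u[1],u[0]])
p=O+10*u-26*v; print(p)
for yw in(16.2+90,16.2-90): goto((*p,70),yw)
print(env.get_state()['q'])
E
```

```text
[522.36 202.92]
shift [ 12.35 -42.56   7.45] turn [  0.54   0.07 -97.21]
shift [ 12.35 -42.56   7.45] turn [ 0.07 -0.52 82.78]
[-30.88   4.73  88.18  -0.07  86.62  50.14]
```

carry_out(
  moves=[
    [1,1,-3,0,0,0,-7],
    [1,2,-7,0,0,0,-14],
    [1,3.2,-11,0,0,0,-21],
    [1,4.3,-15,0,0,0,-28],
    [1,5.5,-19,0,0,0,-35],
    [1,6.6,-23,0,0,0,-42],
    [1,7.8,-27,0,0,0,-49],
    [1,9,-31,0,0,0,-56],
    [1,10,-35,0,0,0,-63],
    [1,11.2,-39,0,0,0,-70],
    [1,12,-41.5,0,0,0,-77],
    [1,12.4,-42.6,1,0.3,0,-84],
    [1,12.4,-42.6,3,0.5,0,-91],
    [1,12.4,-42.6,5,0.5,0,-97.2],
    [1,12.4,-42.6,7,0.5,0,-97.2],
    [1,12.4,-42.6,7,0.5,0,-97.2],
    [1,12.4,-42.6,7,0.5,0,-97.2],
    [1,12.4,-42.6,7,0.5,0,-97.2],
  ],
)

```text
time_s: 8.58
tcp_pos: [521.3, 204.6, 73.0]
ee_rot: [[-0.278, 0.961, -0.005], [0.961, 0.278, 0.003], [0.004, -0.004, -1.0]]
force: [-0.9, -0.8, 0.9]
finger_gap: -0.0
grasp_force: 0.0
```

```bash
python3 - <<'E'
from h import *
goto((522.4,202.9,43),106.2); s=env.get_state();print(s['tcp_pos'],s['force'],s['finger_gap'])
E
```

```text
shift [-0.2   0.08  3.  ] turn [-0.26 -0.23 -0.05]
[521.27 204.56  72.96] [-0.93 -0.83  0.86] -0.024034823039037288
```

carry_out(
  moves=[
    [1,-0.1,0,1,0,0,0],
    [1,-0.1,0,2,0,0,0],
    [1,-0.1,0,2.9,0,0,0],
    [1,-0.1,0,2.9,0,0,0],
    [1,-0.1,0,2.9,0,0,0],
    [1,-0.1,0,2.9,0,0,0],
    [1,-0.1,0,2.9,0,0,0],
  ],
)

```text
time_s: 9.17
tcp_pos: [521.4, 203.7, 43.7]
ee_rot: [[-0.279, 0.96, -0.005], [0.96, 0.279, 0.003], [0.004, -0.004, -1.0]]
force: [-0.8, -1.3, 0.0]
finger_gap: 0.1
grasp_force: 0.0
```

```bash
python3 - <<'E'
from h import *
goto((522.4,202.9,38),106.2); s=env.get_state();print(s['tcp_pos'],s['force'])
E
```

```text
shift [-0.11  0.08  0.57] turn [-0.24 -0.23 -0.02]
[521.4  203.74  43.73] [-0.84 -1.3   0.01]
```

carry_out(
  moves=[
    [1,-0.1,0,0.2,-0.2,-0.2,0],
    [1,-0.1,0,0.4,-0.2,-0.2,0],
    [1,-0.1,0,0.5,-0.2,-0.2,0],
    [1,-0.1,0,0.55,-0.2,-0.2,0],
    [1,-0.1,0,0.55,-0.2,-0.2,0],
  ],
)

```text
time_s: 9.58
tcp_pos: [521.4, 202.7, 38.1]
ee_rot: [[-0.279, 0.96, -0.001], [0.96, 0.279, 0.0], [0.0, -0.001, -1.0]]
force: [-2.4, -1.4, 3.3]
finger_gap: -0.3
grasp_force: 1.6
```

carry_out(
  moves=[
    [1,0,0,0.04,0,0,0],
    [1,0,0,0.04,0,0,0],
    [1,0,0,0.04,0,0,0],
  ],
)

```text
time_s: 9.83
tcp_pos: [521.6, 202.8, 38.1]
ee_rot: [[-0.279, 0.96, -0.001], [0.96, 0.279, 0.0], [0.0, -0.001, -1.0]]
force: [-3.6, -1.2, 6.3]
finger_gap: 0.2
grasp_force: 2.8
```

carry_out(
  moves=[
    [1,0,0,0.05,0,0,0],
    [1,0,0,0.05,0,0,0],
    [1,0,-0.2,0.05,0,0,0],
    [1,0,-0.6,0.05,0,0,0],
    [1,0,-1.2,0.05,0,0,0],
    [1,0,-1.8,0.05,0,0,0],
    [1,0,-2,0.05,0,0,0],
    [1,0,-2,0.05,0,0,0],
  ],
)

```text
time_s: 10.5
tcp_pos: [502.6, 197.3, 38.1]
ee_rot: [[-0.279, 0.96, 0.001], [0.96, 0.279, 0.001], [0.001, 0.001, -1.0]]
force: [-1.8, -0.8, 7.6]
finger_gap: -0.0
grasp_force: 3.6
```

```bash
cat > chk.py <<'E'
from h import *
im=snap('side','s4.png'); cv2.imwrite('pics/s4c.png',cv2.resize(im[250:350,240:370,::-1],(780,600),interpolation=cv2.INTER_CUBIC))
s=env.get_state();print(s['tcp_pos'],s['force'])
E
python3 chk.py
```

```text
[502.6  197.31  38.07] [-2.11 -0.83  7.39]
```

View pics/s4c.png

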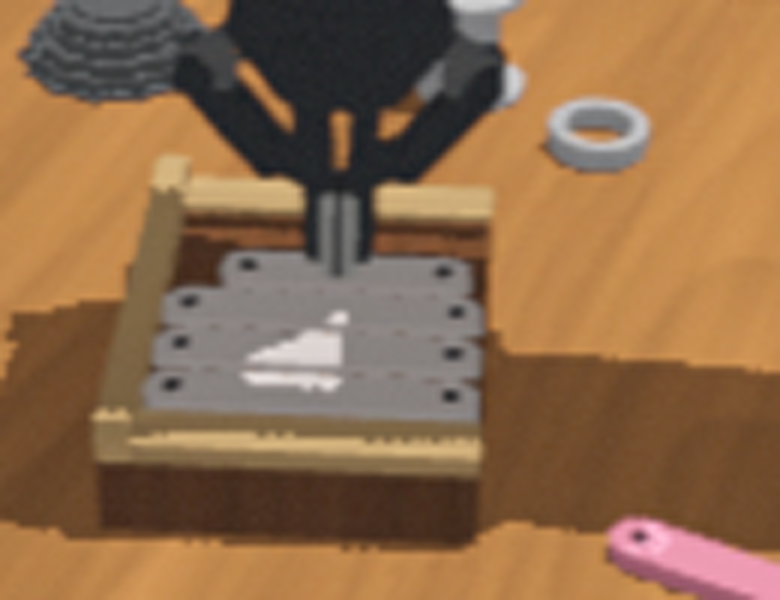

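The short stay slid with the fingers: its far hole is now at (248,265), off the stop, and its neighbours are unmoved. I drag it another 40 mm, then rise.

carry_out(
  moves=[
    [1,0,-0.4,0,0,0,0],
    [1,0,-1,0,0,0,0],
    [1,0,-1.6,0,0,0,0],
    [1,0,-2.2,0,0,0,0],
    [1,0,-2.8,0,0,0,0],
    [1,0,-3.4,0,0,0,0],
    [1,0,-3.8,0,0,0,0],
    [1,0,-4,0,0,0,0],
    [1,0,-4,0,0,0,0],
    [1,0,-4,0,0,0,0],
    [1,0,-4,-0.5,0,0,0],
    [1,0,-4,-2,0,0,0],
    [1,0,-4,-5,0,0,0],
    [1,0,-4,-8,0,0,0],
    [1,0,-8,-8,0,0,0],
    [1,0,-12,-8,0,0,0],
    [1,0,-12,-8,0,0,0],
    [1,0,-12,-8,0,0,0],
  ],
)

```text
time_s: 12.05
tcp_pos: [385.1, 163.2, 116.6]
ee_rot: [[-0.279, 0.96, -0.002], [0.96, 0.279, -0.0], [0.0, -0.002, -1.0]]
force: [-1.5, -2.1, -0.1]
finger_gap: -0.0
grasp_force: 0.0
```

```bash
python3 - <<'E'
from h import *
O=np.array([505.5,225.1]);a=np.radians(16.2);u=np.array([np.cos(a),np.sin(a)]);v=np.array([-u[1],u[0]])
im=snap('side','s5.png'); cv2.imwrite('pics/s5c.png',cv2.resize(im[250:350,240:370,::-1],(780,600),interpolation=cv2.INTER_CUBIC))
p=O-85*u-26*v; print(p,'near end expected px side',(proj('side',(*(O-100*u-26*v),38))-[240,250])*6)
goto((*p,118),16.2);goto((*p,20),16.2)
E
```

```text
[431.13 176.42] near end expected px side [567.06 275.17]
shift [-0.01  4.64 -0.08] turn [-0.05  0.01 89.99]
shift [-0.01  4.64  9.72] turn [-0.05  0.01 89.99]
```

View pics/s5c.png

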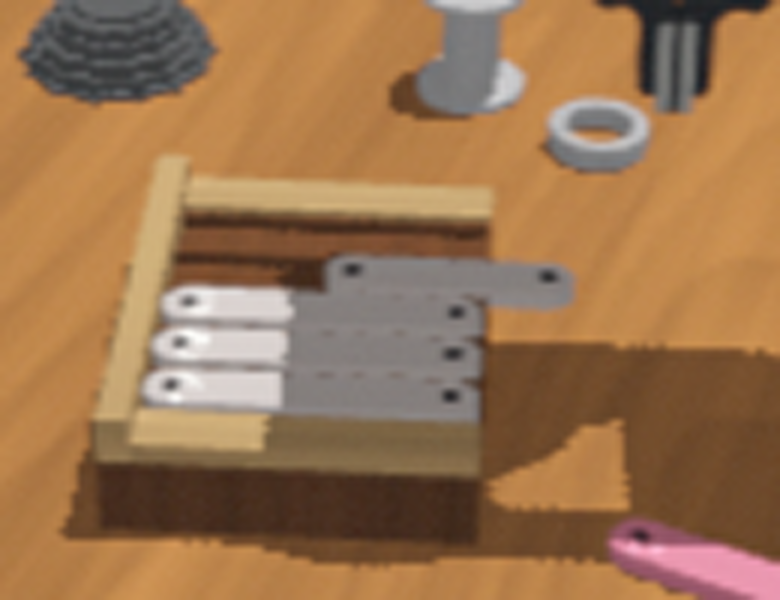

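The short stay now overhangs the front edge by about 33 mm, its near end at (573,285) in the crop, and the three straight stays are in place. I turn the gripper back and approach it.

carry_out(
  moves=[
    [0.5,0,0.5,0,0,0,7],
    [0.5,0,1,0,0,0,14],
    [0.5,0,1.5,0,0,0,21],
    [0.5,0,2,0,0,0,28],
    [0.5,0,2.5,0,0,0,35],
    [0.5,0,3,0,0,0,42],
    [0.5,0,3.5,0,0,0,49],
    [0.5,0,4,0,0,0,56],
    [0.5,0,4.6,0,0,0,63],
    [0.5,0,4.6,0,0,0,70],
    [0.5,0,4.6,0,0,0,77],
    [0.5,0,4.6,0,0,0,84],
    [0.5,0,4.6,0,0,0,90],
    [0.5,0,4.6,2,0,0,90],
    [0.5,0,4.6,4,0,0,90],
    [0.5,0,4.6,6,0,0,90],
    [0.5,0,4.6,6,0,0,90],
    [0.5,0,4.6,6,0,0,90],
    [0.5,0,4.6,6,0,0,90],
  ],
)

```text
time_s: 13.68
tcp_pos: [432.1, 176.8, 58.1]
ee_rot: [[0.96, 0.279, -0.0], [0.279, -0.96, 0.0], [-0.0, -0.0, -1.0]]
force: [-1.0, -1.1, 0.9]
finger_gap: 42.5
grasp_force: 0.0
```

```bash
python3 - <<'E'
from h import *
goto((431.1,176.4,18),16.2)
E
```

```text
shift [-0.11  0.01  4.01] turn [-0.03  0.02 -0.02]
```

carry_out(
  moves=[
    [0.5,-0.1,0,1,0,0,0],
    [0.5,-0.1,0,2,0,0,0],
    [0.5,-0.1,0,3,0,0,0],
    [0.5,-0.1,0,4,0,0,0],
    [0.5,-0.1,0,4,0,0,0],
    [0.5,-0.1,0,4,0,0,0],
    [1,-0.1,0,4,0,0,0],
    [1,-0.1,0,4,0,0,0],
    [1,-0.1,0,4,0,0,0],
    [1,-0.1,0,4,0,0,0],
    [1,-0.1,0,4,0,0,0],
    [1,-0.1,0,4,0,0,0],
  ],
  newtons=50,
)

```text
time_s: 14.68
tcp_pos: [430.4, 176.3, 17.5]
ee_rot: [[0.96, 0.279, -0.001], [0.279, -0.96, 0.0], [-0.0, -0.0, -1.0]]
force: [0.2, -0.1, 2.2]
finger_gap: 18.9
grasp_force: 48.8
```

carry_out(
  moves=[
    [1,0,0,-0.5,0,0,0],
    [1,0,0,-1.5,0,0,0],
    [1,0,0,-4,0,0,0],
    [1,0,0,-7,0,0,0],
    [1,0,0,-11,0,0,0],
    [1,0,0,-13,0,0,0],
    [1,0,0,-13,0,0,0],
    [1,0,0,-13,0,0,0],
  ],
)

```text
time_s: 15.35
tcp_pos: [430.8, 176.4, 148.8]
ee_rot: [[0.96, 0.279, 0.001], [0.279, -0.96, 0.001], [0.002, -0.001, -1.0]]
force: [-0.6, -0.9, -1.3]
finger_gap: 18.5
grasp_force: 48.7
```

```bash
python3 - <<'E'
from h import *
t=snap('top','t6.png');s=snap('side','s6.png')
a=cv2.resize(t[200:300,350:450],(400,400),interpolation=3); b=cv2.resize(s[180:340,240:400],(400,400),interpolation=3)
cv2.imwrite('pics/c6.png',np.hstack([a,b])[:,:,::-1])
O=np.array([506,-209.5]);y=np.radians(8.8);u=np.array([np.cos(y),np.sin(y)]);v=np.array([-u[1],u[0]])
p=O-33*u+25*v; print(p); goto((*p,148),9);goto((*p,20),9)
E
```

```text
[ 469.56 -189.84]
shift [-6.36 36.25 -0.18] turn [-0.01  0.19  7.18]
shift [-6.32 36.25 12.62] turn [-0.01  0.19  7.18]
```

View pics/c6.png

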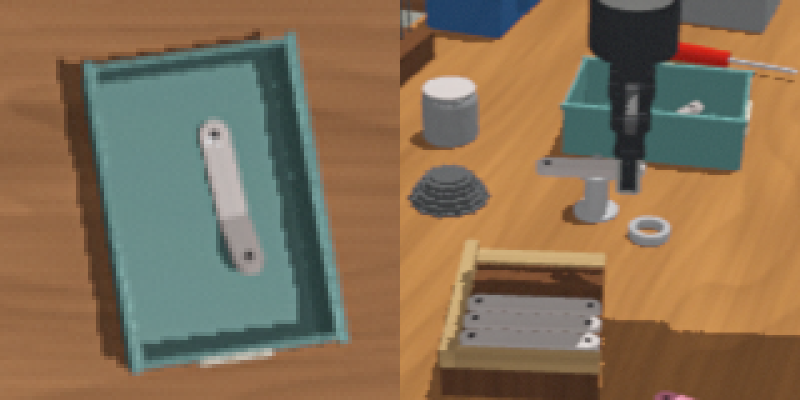

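The bent stay lies in the bin at (230,195) in the left crop, with the left half of the bin free. The short stay is held level and the three straight ones are in place.

carry_out(
  moves=[
    [1,-0.6,3,0,0,0,0.7],
    [1,-1.2,7,0,0,0,1.4],
    [1,-2,11,0,0,0,2],
    [1,-2.7,15,0,0,0,3],
    [1,-3.4,19,0,0,0,4],
    [1,-4,23,0,0,0,5],
    [1,-4.8,27,0,0,0,6],
    [1,-5.5,31,0,0,0,7],
    [1,-6,34,0,0,0,7.2],
    [1,-6.3,36.3,0,0,0,7.2],
    [1,-6.3,36.3,0,0,0,7.2],
    [1,-6.3,36.3,0,0,0,7.2],
    [1,-6.3,36.3,2,0,0,7.2],
    [1,-6.3,36.3,5,0,0,7.2],
    [1,-6.3,36.3,6,0,0,7.2],
    [1,-6.3,36.3,6,0,0,7.2],
    [1,-6.3,36.3,6,0,0,7.2],
  ],
)

```text
time_s: 16.87
tcp_pos: [470.6, -189.2, 86.8]
ee_rot: [[0.988, 0.157, -0.003], [0.157, -0.988, 0.001], [-0.003, -0.001, -1.0]]
force: [-1.1, -0.0, 0.8]
finger_gap: 18.7
grasp_force: 48.9
```

```bash
python3 - <<'E'
from h import *
goto((469.6,-189.8,20),9)
E
```

```text
shift [-0.09  0.05  6.68] turn [-0.07  0.17  0.03]
```

carry_out(
  moves=[
    [1,0,0,2,0,0,0],
    [1,0,0,4,0,0,0],
    [1,0,0,6,0,0,0],
    [1,0,0,6.7,0,0,0],
    [1,0,0,6.7,0,0,0],
    [1,0,0,6.7,0,0,0],
    [0.65,0,0,6.7,0,0,0],
    [0.65,0,0,6.7,0,0,0],
    [0.65,0,0,6.7,0,0,0],
    [0.65,0,0,6.7,0,0,0],
    [0.65,0,0,5,0,0,0],
    [0.65,0,0,2,0,0,0],
    [0.65,0,0,-2,0,0,0],
    [0.65,0,0,-6,0,0,0],
    [0.65,0,0,-10,0,0,0],
    [0.65,0,0,-10,0,0,0],
    [0.65,0,0,-10,0,0,0],
  ],
)

```text
time_s: 18.28
tcp_pos: [472.2, -190.6, 190.2]
ee_rot: [[0.988, 0.156, 0.004], [0.156, -0.988, -0.003], [0.004, 0.004, -1.0]]
force: [-2.2, -0.3, -0.9]
finger_gap: 30.0
grasp_force: 0.0
```

```bash
python3 - <<'E'
from h import *
t=snap('top','t7.png');s=snap('side','s7.png')
a=cv2.resize(t[200:300,350:450],(400,400),interpolation=3); b=cv2.resize(s[180:340,240:400],(400,400),interpolation=3)
cv2.imwrite('pics/c7.png',np.hstack([a,b])[:,:,::-1])
E
```

```text
(no output)
```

View pics/c7.png

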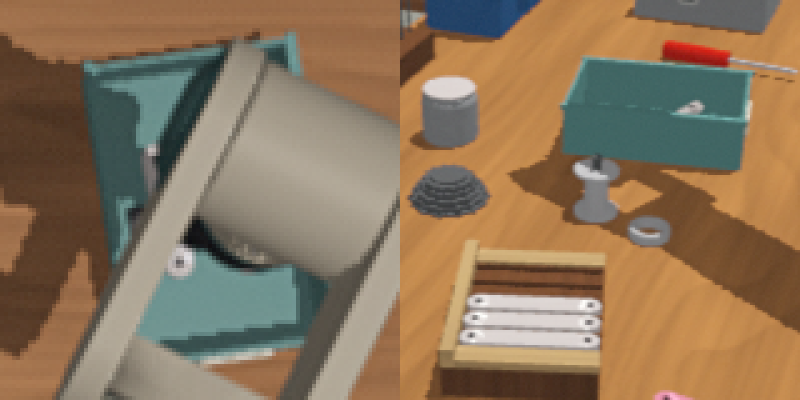

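The short stay lies in the bin, its near end at (180,262) in the left crop. The bent stay is in there too, the three straight ones are in their lanes, and the gripper is clear.

```bash
python3 -c "
from cell import env
print(env.close_job())"
```

```text
the job is handed in; nothing more can be done
None
```

The short and bent stays are in the scrap bin and the three straight stays are still in their lanes; I handed the job in at about 18 s, and the hand-in returned no verdict.

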